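# Set the border gap of a stained-glass panel with a spacer gauge

## Task

Set the border gap of the stained-glass panel on the sloping easel: take the red-handled spacer gauge from the rack and push its blade into the gap between the steel rail and the panel tray, between the two yellow blocks, until its shoulder sits flush on both. Only then throw the clamp lever fully up the slope to close the tray on the blade, and leave the gauge standing there. Do not press on the panel or its tray with the gripper, and leave the other gauges, the jar and the foil roll where they are.

Things in the scene. Friction and masses are not known exactly. Their poses are not given: they have to be found in the camera images.
- gauge_red: spacer gauge, red handle, standing blade down in one of the rack's slots. Origin: centre of its shoulder plate's underside; z up, x across the blade's thickness, y along its width. Blade 4 thick, 34 wide, 26 long below the origin (last 4 thinned to 2). Shoulder plate 36 (x) by 40 (y) by 6 above it. Handle 14 (x) by 34 (y), from 6 to 52 mm above the origin. Use this.
- easel: the sloping easel, origin at the middle of its foot on the table. Its plywood board, 300 up the slope by 360 wide, slopes 0.52 rad (30 degrees), low edge towards the robot (-x).
- seat (a point): middle of the gap's mouth on the easel, level with the tops of rail and tray. z: square to the board, out of the gap; x: up the slope; y: along the gap, to the left. The gap, 6.4 wide (x), 30 deep, lies between a fixed steel rail (25 wide, down-slope) and the panel tray (up-slope). The gauge's place is bounded along y by two yellow blocks 50 apart, 12 wide, 7 higher than the rail.
- lever (a joint): clamp lever on a blue block at the board's right side. 0: leans down the slope, tray back, gap 6.4 mm; 1.0 rad: thrown fully up the slope, tray moved 2 mm down the slope, gap 4.4 mm. It swings in the plane of the slope's x and z (0.5 rad either side of the board's normal), turns lightly and stays where it is left.
- lever_tip (a point): centre of the black ball (26 mm diameter) at the end of the lever, 90 mm from its pivot; rod 10 mm thick.
- lever_pivot (a point): pivot of the lever, 22 mm above the board, in a block 70 (x) by 50 (y) by 25 tall; axes as for seat. From the seat it lies 47 mm up the slope, 180 mm to the right and 8 mm lower.
- panel: aluminium tray carrying the stained-glass panel, 208 (x) by 230 (y) by 30 tall; origin under its centre on the board, axes as for seat. Glass at most 4 mm proud, 25 mm or more from the tray's edge at the gap. It slides only by the lever.
- rack: dark wooden rack 60 (x) by 190 (y) by 40 tall, origin at the centre of its underside; slots at y = -54, 0 and 54 mm, running along y, 7 by 41 mm, 34 deep. The gauges' shoulders rest on its top.
- gauge_blue: spacer gauge, blue handle, standing blade down in one of the rack's slots. Origin: centre of its shoulder plate's underside; z up, x across the blade's thickness, y along its width. Blade 3 thick, 34 wide, 26 long below the origin (last 4 thinned to 2). Shoulder plate 36 (x) by 40 (y) by 6 above it. Handle 14 (x) by 34 (y), from 6 to 52 mm above the origin. To be left.
- gauge_white: spacer gauge, white handle, standing blade down in one of the rack's slots. Origin: centre of its shoulder plate's underside; z up, x across the blade's thickness, y along its width. Blade 3 thick, 34 wide, 26 long below the origin (last 4 thinned to 2). Shoulder plate 36 (x) by 40 (y) by 6 above it. Handle 14 (x) by 34 (y), from 6 to 52 mm above the origin. To be left.
- jar: green glass jar with black cap, 64 diameter, 85 tall, origin at the centre of its underside. Bystander.
- foil_roll: flat roll of copper foil, 90 diameter, 12 tall, origin at the centre of its underside. Bystander.
Mind the look-alikes: they are no part of the job. There is more than one size of the gauge_red; the one meant has the size given above.

How it is judged:
By the outcome, as a careful person would: the job done as asked, in the order asked, and still so for the second after the job is handed in, with the robot touching nothing.
It also fails if it takes over 54 s, if anything falls off the work surface, if the arm or the gripper's body presses on something with over 40 N, if the wrist force passes 120 N, or if a joint passes its speed limit or range.

## Robot

A 7-joint arm with a two-finger parallel gripper is mounted at the origin on the work surface. World frame = base frame: x ahead of the robot, y to its left, z up, the work surface at z = 0. Lengths are in mm, angles in rad, forces in N, time in s.
With the tool pointing down it reaches from about 400 to 875 mm from the base axis. Payload 4.4 kg.
Tool frame: the origin (TCP) lies on the centre line of the jaws, within the pads' length; the fingertips stand 25 mm ahead of it and the grasp point (between the pads) lies 6 mm ahead of it (ctrl.finger_overhang is the distance from the TCP to the fingertips, in mm); z points along the fingers, y is the line along which they close (so a half turn about z gives the same grasp; the last joint's range is limited). The gripper opens to 85 mm and grips with 20 to 120 N. Pads are 22 mm wide; open, the fingers measure 114 mm over their backs; the gripper's body (76 mm by 85 mm) begins 54 mm behind the grasp point. The pads swing forward as they close: fully open they stand 13 mm farther back than shut.
Start: joints at [1.085, 0.628, 0.038, 1.517, -0.027, 0.996, -0.02], TCP at [264.954, -593.563, 225.813] pointing down, gripper open.
Joint ranges: [-3.06, 3.06], [-0.37, 2.12], [-1.25, 1.32], [0.18, 2.47], [-1.1, 4.24], [0.23, 1.98], [-2.94, 2.94]. Speed limits (rad/s): [2.57, 2.57, 3.14, 3.14, 3.14, 3.14, 3.14].

## Interface

Orientations are given as [roll, pitch, yaw] about the fixed x, y, z axes, in that order (R = Rz(yaw) Ry(pitch) Rx(roll)).
In Python, from cell import ctrl gives the robot as it stands. The module is installed in compiled form; this text tells all that it offers.
- The arm moves only by the tool play_rows, never from a script. Its argument "targets" is a list of rows, each a list of 5 numbers: the closure, from 0 (fully open) to 1 (shut), then the shift along the tool's x, y, z in cm, then the turn about the tool's z in degrees. In form: [[gripper, dx, dy, dz, spin], ...]. A call has 1 to 10 rows; each row is the pose to reach, as a shift and turn from the pose commanded when the call began, along the tool's axes at that moment; what a row does not reach only later rows make up. A row lasts 1/10 s, in which the tool goes at most 50 mm and 8.59 degrees, less where a joint would pass 70% of its speed; a pose out of reach is approached as far as the arm can. A call with a gripper value outside its range is refused whole. The fingers move at their own pace and stop on an object; the grip force is fixed at half the most. Time passes only in rows, so rows that repeat a pose let the fingers close. It gives the time, the measured TCP pose, the force, the opening and the grip force at its end, in the units of the state.
- ctrl.read_state(): the state, without advancing time (a new reading comes with each control period).
- ctrl.get_image(name): name is "scene" or "top" or "wrist"; returns (picture, depth): 384x512x3 uint8, red, green, blue; 384x512 float32, mm along the optical axis (not along the pixel's ray), 0 where there is no reading.
- ctrl.calibration(name): a dict with "vfov" (degrees; the focal length in pixels is half the picture's height over the tangent of half this angle, whatever the lens; pixels are square), "cx", "cy" (the principal point, pixels), "k1" (the pictures are not rectified: a ray, as slopes to the right and down, at radius r is drawn at 1 + k1 r^2 times it, then the intrinsics apply), "extrinsics" (4x4, takes a point from camera to world coordinates); the wrist camera has in their place "mount" (4x4, takes a point from camera to tool coordinates, whose origin is the TCP and whose axes are the flange's). Camera axes: x right, y down, z forward; pixel columns grow to the right and rows downward; lengths in mm; the calibration is good to about 2 mm. A picture is of the moment at which its call begins: read the wrist's pose just before it. calibration takes no time and is no camera call.
- ctrl.finish_job(): hands the job in; it is judged then, once.
Trained networks look in the newest picture that a camera, given by its name, has taken for a name from the list of things; names that differ only in an ending like _2 or _b are one class to them, and where a whole thing is asked for, a point or a joint stands for the part that bears it (a point fixed in the world has none). Each returns a list of dicts, best first, with "confidence" (0 to 1); they miss things now and then, are a little off and sometimes report something else, mostly with a low value. They report only what shows in the picture. A call takes as long as a camera call. They do not tell look-alikes from the thing itself.
- ctrl.search_frame(camera, name): "bbox" ([left, top, right, bottom] in pixels, round what is visible of it).
- ctrl.trace(camera, name): "pixels" (384x512 bool, what is visible of it) and "bbox" ([left, top, right, bottom] in pixels, round what is visible of it).
The state is a dict: "clock": time; "qpos": joint angles; "qd": joint speeds; "tau": joint torques, N m; "eef_pos": TCP position; "tool_rot": TCP orientation; "force": force on the tool from outside, world axes, zero at the start; "torque": the same for the moment, N m; "width": finger opening in mm; "gripper_force": force on a finger pad.
Only numpy, scipy, OpenCV 4.12 (cv2) and the standard library are available. Lean on these libraries where they do the work, as an engineer would, in place of code of your own. Each camera call takes 0.05 s, during which the arm holds its last target. There are 200 camera calls.

## Working session

There is one attempt and no reset: what is moved stays moved. The work goes in short steps, Python scripts to look and compute and a tool call to move; the robot and the scene stay as the last step left them, time stands still between calls to the robot, and variables do not carry over. Pictures are saved under pics/ and viewed, at most 10 in all, crops included, and the job is handed in when it is done.

Besides the shell and the picture viewer there is one more tool, called after "Call:" in YAML: its name, and indented under it one key for each argument. play_rows: Moves the arm, as the interface text tells. Its arguments: {"type":"object","properties":{"targets":{"type":"array"}},"required":["targets"]}

```bash
mkdir -p pics; cat > h.py <<'E'
import numpy as np, cv2
from cell import ctrl
from scipy.spatial.transform import Rotation as R
def tool():
    s=ctrl.read_state(); T=np.eye(4); T[:3,:3]=R.from_euler('xyz',s['tool_rot']).as_matrix(); T[:3,3]=s['eef_pos']; return s,T
def cam(n,T=None):
    c=ctrl.calibration(n); E=np.array(c['extrinsics']) if 'extrinsics' in c else T@np.array(c['mount'])
    f=192/np.tan(np.radians(c['vfov'])/2); return c,E,f
def cloud(n,depth,T=None):
    c,E,f=cam(n,T); v,u=np.mgrid[:384,:512]
    x=(u-c['cx'])/f; y=(v-c['cy'])/f; rd=np.hypot(x,y); r=rd.copy()
    for _ in range(20): r=rd/(1+c['k1']*r*r)
    k=1/(1+c['k1']*r*r)
    P=np.stack([x*k*depth,y*k*depth,depth],-1)@E[:3,:3].T+E[:3,3]; P[depth<=0]=np.nan; return P
def proj(n,P,T=None):
    c,E,f=cam(n,T); p=(np.atleast_2d(P)-E[:3,3])@E[:3,:3]; x=p[:,:2]/p[:,2:]; r2=(x**2).sum(1,keepdims=True)
    return x*(1+c['k1']*r2)*f+[c['cx'],c['cy']]
def shot(n,name=None):
    s,T=tool(); im,d=ctrl.get_image(n)
    if name: cv2.imwrite(f'pics/{name}.png',im[...,::-1])
    return im,d,cloud(n,d,T),T
E
cat > a.py <<'E'
from h import *
ims=[]
for n in('scene','top'):
    im,d,P,T=shot(n); ims.append(im); np.save(n+'.npy',P)
    for k in('gauge_red','gauge_blue','gauge_white','rack','easel','panel','lever','lever_tip','jar','foil_roll'):
        for r in ctrl.trace(n,k)[:3]:
            if r['confidence']>.3:
                q=P[r['pixels']]; print(n,k,round(r['confidence'],2),np.round(r['bbox']),np.round(np.nanmedian(q,0)),np.nanmin(q,0).round(),np.nanmax(q,0).round())
cv2.imwrite('pics/a.png',cv2.resize(np.vstack(ims),(800,1200))[:, :, ::-1][:600]);cv2.imwrite('pics/b.png',cv2.resize(ims[1],(800,600))[:,:,::-1])
print(ctrl.read_state())
for n in('scene','top','wrist'): print(ctrl.calibration(n))
E
python3 a.py
```

```text
scene gauge_red 0.84 [323. 165. 340. 189.] [498. 260.  66.] [478. 242.  42.] [510. 280.  95.]
scene gauge_red 0.7 [304. 203. 320. 222.] [583. 218.  32.] [523. 200.  -3.] [598. 240.  63.]
scene gauge_blue 0.87 [339. 165. 362. 186.] [491. 313.  66.] [461. 293.  39.] [508. 335.  95.]
scene gauge_white 0.61 [363. 171. 381. 188.] [485. 366.  62.] [390. 347.  -0.] [499. 390.  95.]
scene rack 0.85 [312. 175. 391. 203.] [510. 316.  35.] [450. 218.  -2.] [572. 413.  61.]
scene rack 0.49 [113. 151. 133. 195.] [ 592. -225.  152.] [ 402. -312.   -1.] [ 646. -210.  171.]
scene rack 0.38 [ 98. 151. 133. 213.] [ 658. -227.  121.] [ 442. -334.   -3.] [ 697. -208.  171.]
scene easel 0.86 [ 33. 153. 252. 324.] [814. -90. 142.] [ 446. -451.   -5.] [896.  76. 202.]
scene panel 0.88 [ 97. 196. 240. 268.] [777. -60. 172.] [ 627. -224.   77.] [851.  59. 200.]
scene lever 0.77 [115. 154. 132. 195.] [ 591. -227.  142.] [ 402. -339.   -3.] [ 646. -210.  171.]
scene lever_tip 0.47 [115. 151. 129. 193.] [ 600. -225.  147.] [ 446. -307.   -2.] [ 646. -210.  171.]
scene jar 0.9 [325. 239. 360. 284.] [742. 279.  7
[... 2513 characters left out ...]
838772e-01, -1.05549634e-02, -1.45265901e-02,
         6.41467628e+01],
       [ 1.56871546e-02, -1.19796701e-01, -9.92674500e-01,
         1.19394863e+03],
       [ 0.00000000e+00,  0.00000000e+00,  0.00000000e+00,
         1.00000000e+00]])}
{'vfov': 58.83915442655885, 'cx': 261.6896912063737, 'cy': 192.06776988689163, 'k1': -0.1042330246466364, 'mount': array([[-8.69444260e-04, -9.54275248e-01, -2.98928077e-01,
         7.65133269e+01],
       [ 9.99999282e-01, -5.83027513e-04, -1.04732521e-03,
        -3.94516793e-01],
       [ 8.25153233e-04, -2.98928773e-01,  9.54275069e-01,
        -1.48392101e+02],
       [ 0.00000000e+00,  0.00000000e+00,  0.00000000e+00,
         1.00000000e+00]])}
```

View pics/a.png

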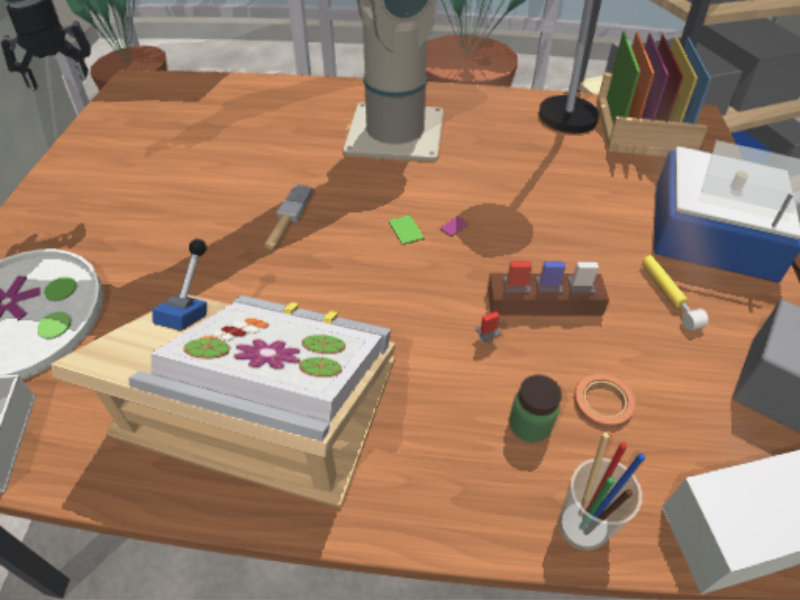

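View pics/b.png

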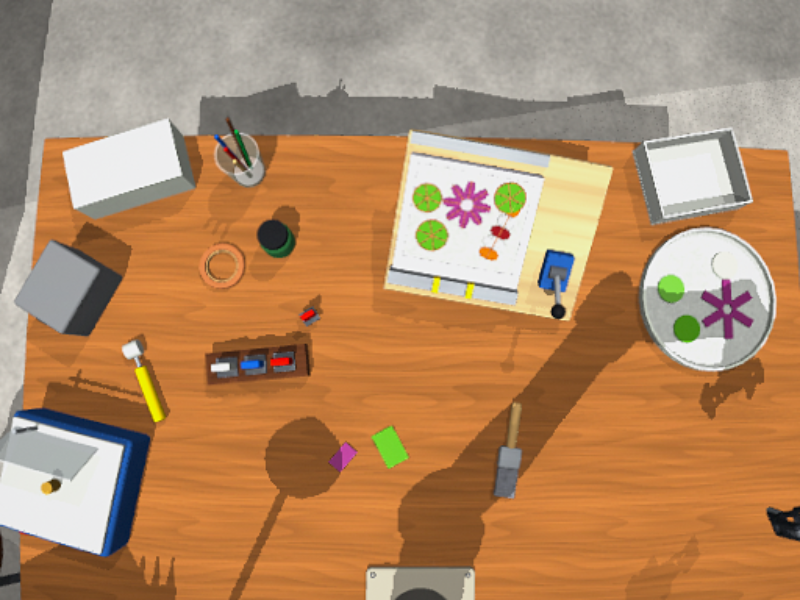

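Candidates for gauge_red: the red gauge in the rack (scene 331,177; top 181,230, shoulders resting on rack top), and a smaller loose red one standing on the table (scene 312,212; top 198,203). By the description, it is the one in the rack's end slot. I'll check it in a close crop.

```bash
cat > b.py <<'E'
from h import *
print(ctrl.finger_overhang if not callable(ctrl.finger_overhang) else ctrl.finger_overhang())
for n in('scene','top'):
    im,d,P,T=shot(n); hsv=cv2.cvtColor(im,cv2.COLOR_RGB2HSV)
    ok=(P[...,0]>550)&(P[...,0]<900)&(P[...,1]>-260)&(P[...,1]<80)&(P[...,2]>50)
    m=(cv2.inRange(hsv,(24,170,120),(34,255,255))>0)&ok
    k,l,st,c=cv2.connectedComponentsWithStats(m.astype(np.uint8))
    for i in range(1,k):
        if st[i,4]>8: q=P[l==i]; print(n,'yel',st[i],np.nanmedian(q,0).round(1))
    r=[t for t in ctrl.trace(n,'panel') if t['confidence']>.5]
    if r:
        q=P[r[0]['pixels']];q=q[~np.isnan(q).any(1)]
        for _ in range(5):
            c0=q.mean(0); nn=np.linalg.svd(q-c0,full_matrices=False)[2][2]; q=q[abs((q-c0)@nn)<5]
        nn*=np.sign(nn[2]); print(n,'plane',nn,np.degrees(np.arccos(nn[2])),'yaw',np.degrees(np.arctan2(-nn[1],-nn[0])),c0)
    m=(im.max(2)<60)&(P[...,0]>520)&(P[...,0]<640)&(P[...,1]>-270)&(P[...,1]<-180)&(P[...,2]>110)
    q=P[m]; print(n,'ball',len(q),np.nanmedian(q,0).round(),np.nanmax(q[:,2]))
E
python3 b.py
python3 - <<'E'
import cv2,sys
sys.path.insert(0,'.')
a=cv2.imread('pics/a.png')[240:360,460:640]; cv2.imwrite('pics/c.png',cv2.resize(a,None,fx=4,fy=4,interpolation=3))
E
```

```text
25.0
scene plane [-0.47872693  0.08280775  0.87405   ] 29.06725812769908 yaw -9.81362610890887 [724.57388933 -63.44311871 141.61985632]
scene ball 81 [ 587. -219.  164.] 172.32819546286044
top yel [270 127   5   6  11] [ 7.635e+02 -7.000e-01  1.614e+02]
top yel [276 177   6  11  35] [631.6 -21.9  92.4]
top yel [298 181   5  10  37] [622.7 -81.8  93.2]
top plane [-0.49503773  0.08278795  0.86491838] 30.126613297502693 yaw -9.494037319718698 [734.19276608 -69.72967787 148.78804823]
top ball 60 [ 578. -223.  167.] 174.9787861602656
```

View pics/c.png

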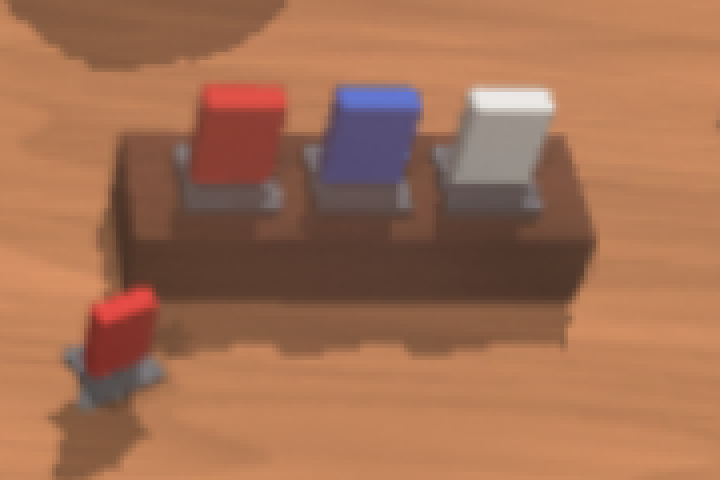

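The red gauge in the rack matches its neighbours' size; the loose one is smaller. So I choose the rack's end one. First I'll look at the seat from near, on the way to the rack.

Call:
play_rows:
  targets:
    - [0,10,-6,-7,8]
    - [0,20,-13,-7,16]
    - [0,30,-20,-7,25]
    - [0,35,-23,-7,33]
    - [0,40,-26,-7,33]
    - [0,45,-29,-7,33]
    - [0,50,-32,-7,33]
    - [0,54,-35.2,-6,33]
    - [0,54,-35.2,-4,33]
    - [0,54,-35.2,-4,33]

```text
clock: 2.3
eef_pos: [532.6, -180.2, 277.0]
tool_rot: [3.141, -0.001, -0.156]
force: [1.5, -0.1, 0.1]
width: 85.4
gripper_force: 0.0
```

Call:
play_rows:
  targets:
    - [0,0,0,0,0]

```text
clock: 2.4
eef_pos: [535.8, -172.6, 275.9]
tool_rot: [-3.136, -0.001, -0.143]
force: [-0.3, 0.2, -0.3]
width: 85.4
gripper_force: 0.0
```

Call:
play_rows:
  targets:
    - [0,1.5,-4,0,1]
    - [0,3,-8,0,1]
    - [0,4.7,-12,0,1]
    - [0,4.7,-12,0,1]
    - [0,4.7,-12,0,1]

```text
clock: 2.9
eef_pos: [596.8, -69.7, 276.3]
tool_rot: [3.141, 0.001, -0.171]
force: [0.0, -1.4, 0.8]
width: 85.7
gripper_force: 0.0
```

```bash
cat > c.py <<'E'
from h import *
im,d,P,T=shot('wrist','w1'); print(T[:3,3],ctrl.read_state()['tool_rot'])
np.savez('w1.npz',im=im,d=d,P=P,T=T)
hsv=cv2.cvtColor(im,cv2.COLOR_RGB2HSV)
m=cv2.inRange(hsv,(24,150,100),(34,255,255))
k,l,st,c=cv2.connectedComponentsWithStats(m)
for i in range(1,k):
    if st[i,4]>30: print('yel',st[i],np.nanmedian(P[l==i],0).round(1))
E
python3 c.py
```

```text
[596.75152258 -69.72247062 276.25025303] [ 3.14052236e+00  4.81895566e-04 -1.73674299e-01]
yel [263 123  12  30 352] [623.2 -80.4  93.6]
yel [199 124  15  30 351] [633.4 -19.9  93.5]
```

View pics/w1.png

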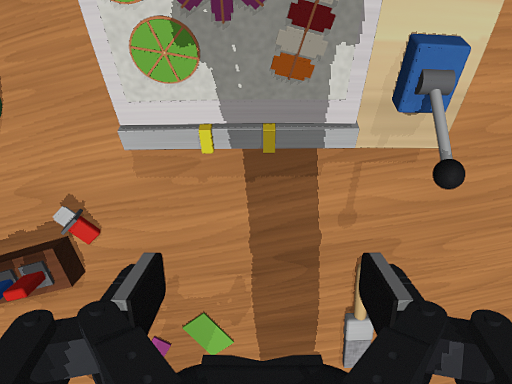

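```bash
cat >> h.py <<'E'
def seatframe(yaw,c):
    Rm=R.from_euler('z',yaw).as_matrix()@R.from_euler('y',-30,degrees=True).as_matrix(); F=np.eye(4);F[:3,:3]=Rm;F[:3,3]=c;return F
def ortho(im,F,T,n='wrist',xr=(-45,45),yr=(-60,60),s=4,z=0.):
    # picture: up=+x slope, left=+y
    xs=np.arange(xr[1],xr[0],-1/s); ys=np.arange(yr[1],yr[0],-1/s); X,Y=np.meshgrid(xs,ys,indexing='ij')
    W=np.stack([X,Y,X*0+z],-1).reshape(-1,3)@F[:3,:3].T+F[:3,3]
    uv=proj(n,W,T).astype(np.float32).reshape(*X.shape,2); return cv2.remap(im,uv[...,0],uv[...,1],cv2.INTER_CUBIC),xs,ys
E
cat > d.py <<'E'
from h import *
z=np.load('w1.npz'); im,P,T=z['im'],z['P'],z['T']
def fit(q):
    q=q.reshape(-1,3); q=q[~np.isnan(q).any(1)]
    for _ in range(6):
        c=q.mean(0); n=np.linalg.svd(q-c,full_matrices=False)[2][2]; n*=np.sign(n[2]); q=q[abs((q-c)@n)<2.5]
    return c,n,len(q)
for s in [np.s_[130:147,130:196],np.s_[130:147,218:258],np.s_[130:147,278:352],np.s_[102:118,125:350],np.s_[20:118,110:355]]:
    c,n,k=fit(P[s]); print(c.round(1),n.round(3),k,'tilt',np.degrees(np.arccos(n[2])).round(1),'yaw',np.degrees(np.arctan2(-n[1],-n[0])).round(1))
rail=np.vstack([P[s].reshape(-1,3) for s in [np.s_[132:146,130:196],np.s_[132:146,218:258],np.s_[132:146,278:352]]])
c=np.nanmedian(rail,0); print('rail',c)
F=seatframe(np.radians(-9.2),[628,-50.3,88]); 
q=(rail-F[:3,3])@F[:3,:3]; print('rail in F',np.nanmedian(q,0),np.nanpercentile(q,[2,98],0))
o,xs,ys=ortho(im,F,T); cv2.imwrite('pics/o1.png',cv2.resize(o[...,::-1],(800,600)))
g=o.mean(2)
for y0,y1 in((55,40),(40,32),(15,0),(0,-15),(-32,-40),(-40,-55)):
    p=g[:,(ys<=y0)&(ys>=y1)].mean(1); sel=p[::4]; i=np.argmin(np.where(abs(xs)<25,p,999)); print(y0,y1,'min at x',xs[i],p[i].round())
l=[g[:,(ys<=a)&(ys>=b)].mean(1) for a,b in((20,-20),)][0]; print([(x,int(v)) for x,v in zip(xs[::6],l[::6])])
E
python3 d.py
```

```text
[640.3  24.5  86.5] [-0.496  0.084  0.864] 1118 tilt 30.2 yaw -9.7
[626.9 -49.8  86.2] [-0.491  0.084  0.867] 680 tilt 29.9 yaw -9.7
[ 613.8 -125.6   85.8] [-0.486  0.076  0.871] 1254 tilt 29.5 yaw -8.9
[655.6 -55.8 102.8] [-0.501  0.083  0.862] 3588 tilt 30.5 yaw -9.4
[688.5 -62.  122.8] [-0.514  0.086  0.854] 20134 tilt 31.4 yaw -9.6
rail [625.23321718 -53.65929447  85.94556353]
rail in F [-2.28193673 -3.57693125 -1.06904425] [[ -11.32614853 -110.26369627   -2.37906736]
 [   6.71721759  105.93617411    0.1949063 ]]
55 40 min at x 15.5 74.0
40 32 min at x 16.25 86.0
15 0 min at x 16.0 82.0
0 -15 min at x -15.75 72.0
-32 -40 min at x -21.5 61.0
-40 -55 min at x -16.25 62.0
[(np.float64(45.0), 133), (np.float64(43.5), 130), (np.float64(42.0), 135), (np.float64(40.5), 137), (np.float64(39.0), 140), (np.float64(37.5), 136), (np.float64(36.0), 135), (np.float64(34.5), 139), (np.float64(33.0), 136), (np.float64(31.5), 135), (np.float64(30.0), 136), (np.float64(28.5), 136), (np.float64(27.0), 136), (np.float64(25.5), 140), (np.float64(24.0), 138), (np.float64(22.5), 140), (np.float64(21.0)
[... 375 characters left out ...]
p.float64(-3.0), 117), (np.float64(-4.5), 121), (np.float64(-6.0), 120), (np.float64(-7.5), 118), (np.float64(-9.0), 121), (np.float64(-10.5), 122), (np.float64(-12.0), 124), (np.float64(-13.5), 128), (np.float64(-15.0), 92), (np.float64(-16.5), 91), (np.float64(-18.0), 93), (np.float64(-19.5), 94), (np.float64(-21.0), 93), (np.float64(-22.5), 92), (np.float64(-24.0), 91), (np.float64(-25.5), 91), (np.float64(-27.0), 91), (np.float64(-28.5), 90), (np.float64(-30.0), 90), (np.float64(-31.5), 91), (np.float64(-33.0), 91), (np.float64(-34.5), 92), (np.float64(-36.0), 93), (np.float64(-37.5), 93), (np.float64(-39.0), 93), (np.float64(-40.5), 93), (np.float64(-42.0), 93), (np.float64(-43.5), 93)]
```

View pics/o1.png

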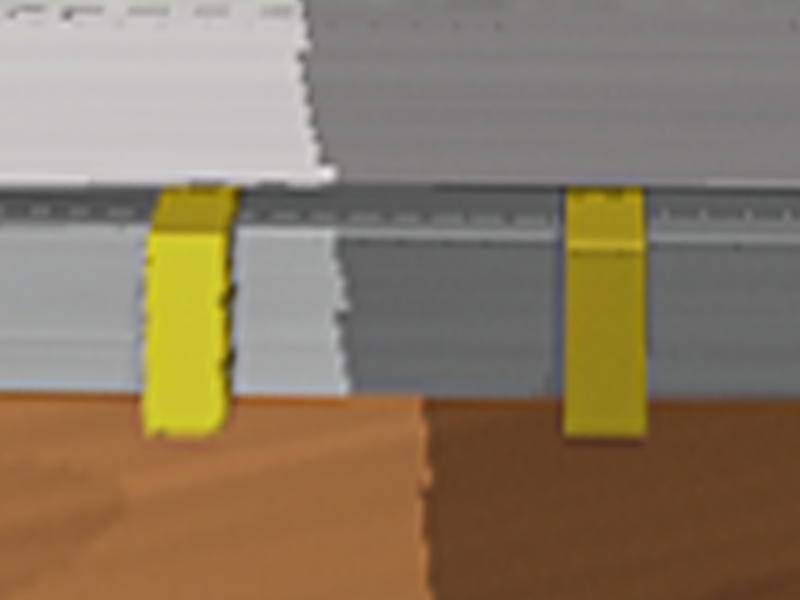

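Picture: rail top spans rows 235–393, the gap lies at rows 185–235 just above it, and the yellow blocks are at columns 190 and 605. The spacing measures 62 mm, as expected. Now to the rack.

Call:
play_rows:
  targets:
    - [0.45,-2.5,-4.5,0,-3]
    - [0.45,-5,-9,0,-6]
    - [0.45,-7.5,-13.5,0,-10]
    - [0.45,-10,-18,0,-14]
    - [0.45,-12.5,-22.5,0,-17]
    - [0.45,-15,-27,1,-17]
    - [0.45,-16.3,-30.8,2,-17]
    - [0.45,-16.3,-30.8,3,-17]
    - [0.45,-16.3,-30.8,3,-17]
    - [0.45,-16.3,-30.8,3,-17]

```text
clock: 3.95
eef_pos: [490.3, 257.9, 246.7]
tool_rot: [3.14, -0.0, 0.119]
force: [0.3, -0.8, -0.2]
width: 47.1
gripper_force: 0.0
```

```bash
cat > e.py <<'E'
from h import *
im,d,P,T=shot('wrist','w2'); s=ctrl.read_state(); print(s['eef_pos'],s['tool_rot'],s['width'])
np.savez('w2.npz',im=im,d=d,P=P,T=T)
hsv=cv2.cvtColor(im,cv2.COLOR_RGB2HSV)
def obb(q,nm):
    (c,wh,a)=cv2.minAreaRect(q[:,:2].astype(np.float32)); print(nm,len(q),'c',np.round(c,1),'wh',np.round(wh,1),'ang',round(a,1),'z',np.nanmedian(q[:,2]).round(1))
for k in('gauge_red','gauge_blue','gauge_white'):
    for r in ctrl.trace('wrist',k)[:2]:
        q=P[r['pixels']];q=q[~np.isnan(q).any(1)]; print(k,r['confidence'],np.round(r['bbox']))
        zt=np.percentile(q[:,2],97); t=q[q[:,2]>zt-4]; obb(t,'top')
        p=q[(q[:,2]>40)&(q[:,2]<50)]
        if len(p)>20: obb(p,'plate')
E
python3 e.py
```

```text
[490.5967072  257.94902606 247.08561466] [ 3.14029365e+00 -9.19999443e-04  1.18678993e-01] 46.73620451042301
gauge_red 0.86 [241. 143. 281. 180.]
top 513 c [490.1 260.8] wh [13.2 33.3] ang 6.9 z 92.2
plate 545 c [488.5 260.2] wh [38.7 42. ] ang 5.9 z 46.2
gauge_red 0.65 [303.  87. 340. 144.]
top 143 c [545.8 198.5] wh [ 5.9 29.2] ang 31.1 z 27.6
gauge_blue 0.8 [185. 144. 227. 181.]
top 502 c [484.1 313. ] wh [13.6 31.8] ang 6.7 z 92.2
plate 555 c [482.8 313.5] wh [37.9 39. ] ang 6.0 z 46.3
gauge_white 0.67 [128. 143. 178. 181.]
top 487 c [478.1 367. ] wh [14.1 33.3] ang 4.3 z 92.1
plate 704 c [476.2 375.9] wh [39.8 58.2] ang 6.5 z 46.2
```

View pics/w2.png

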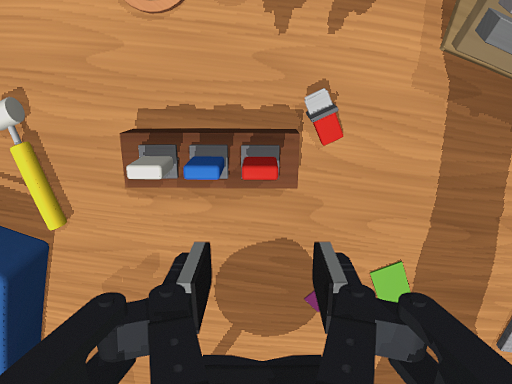

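Picture: rack with white (150,168), blue (205,168) and red (261,168); the small loose red gauge lies at (325,120). The gripper is already aligned with red, offset 2.5 mm away from blue. Descend.

Call:
play_rows:
  targets:
    - [0.49,0,0,4,0]
    - [0.49,0,0,8,0]
    - [0.49,0,0,12,0]
    - [0.49,0,0,15,0]
    - [0.49,0,0,16,0]
    - [0.49,0,0,17,0]
    - [0.49,0,0,17,0]
    - [0.49,0,0,17,0]

```text
clock: 4.95
eef_pos: [490.3, 261.2, 77.8]
tool_rot: [-3.141, -0.002, 0.123]
force: [-0.3, 0.7, 0.6]
width: 43.5
gripper_force: 0.0
```

Call:
play_rows:
  targets:
    - [0.7,0,0,0,0]
    - [0.7,0,0,0,0]
    - [0.7,0,0,0,0]
    - [0.7,0,0,0,0]

```text
clock: 5.35
eef_pos: [490.4, 261.2, 78.3]
tool_rot: [-3.141, -0.003, 0.123]
force: [-0.7, -0.5, 6.2]
width: 32.2
gripper_force: 59.3
```

Call:
play_rows:
  targets:
    - [0.7,0,0,-1,0]
    - [0.7,0,0,-3,0]
    - [0.7,0,0,-6,0]
    - [0.7,0,0,-10,0]
    - [0.7,0.5,2,-12.2,1]
    - [0.7,1.3,6,-12.2,4]
    - [0.7,2,10,-12.2,8]
    - [0.7,3,14.5,-12.2,12]
    - [0.7,4,19,-12.2,16]
    - [0.7,4.8,23.5,-12.2,16.3]

```text
clock: 6.35
eef_pos: [566.4, 32.1, 199.7]
tool_rot: [-3.141, -0.002, -0.162]
force: [1.3, -0.2, 0.1]
width: 31.5
gripper_force: 59.8
```

Call:
play_rows:
  targets:
    - [0.7,0,0,0,0]

```text
clock: 6.45
eef_pos: [567.6, 24.2, 199.8]
tool_rot: [3.137, -0.004, -0.173]
force: [-0.3, 0.1, -1.0]
width: 31.8
gripper_force: 59.8
```

Call:
play_rows:
  targets:
    - [0.7,1.5,2.5,0,0]
    - [0.7,3,5,0,0]
    - [0.7,4.4,6.8,0,0]
    - [0.7,4.4,6.8,0,0]
    - [0.7,4.4,6.8,0,0]

```text
clock: 6.95
eef_pos: [598.0, -40.5, 199.0]
tool_rot: [-3.141, 0.0, -0.162]
force: [-0.1, 0.1, -0.0]
width: 31.6
gripper_force: 59.8
```

```bash
cat > f.py <<'E'
from h import *
im,d,P,T=shot('wrist','w3'); s=ctrl.read_state(); print(s['eef_pos'],s['tool_rot'],s['width'])
np.savez('w3.npz',im=im,d=d,P=P,T=T)
yaw=np.radians(-9.4); F=seatframe(yaw,[628,-50.3,88]); Q=(P-F[:3,3])@F[:3,:3]
# rail plane height
for xr in((-8,6),(25,34)):
    for yr in((-100,-45),(-20,20),(45,100)):
        m=(Q[...,0]>xr[0])&(Q[...,0]<xr[1])&(Q[...,1]>yr[0])&(Q[...,1]<yr[1])&(abs(Q[...,2])<6); q=Q[m]; print(xr,yr,m.sum(),'z',np.median(q[:,2]).round(2) if m.sum() else '')
hsv=cv2.cvtColor(im,cv2.COLOR_RGB2HSV); m=cv2.inRange(hsv,(24,150,90),(34,255,255))
k,l,st,c=cv2.connectedComponentsWithStats(m)
for i in range(1,k):
    if st[i,4]>60:
        q=Q[l==i]; q=q[~np.isnan(q).any(1)]; t=q[q[:,2]>3.5]; print('yel',st[i],'ctr',np.median(t,0).round(1),np.percentile(t,[3,97],0).round(1))
for (nm,PT) in (('w1',np.load('w1.npz')),('w3',np.load('w3.npz'))):
    for zz in(-1.2,):
        o,xs,ys=ortho(PT['im'],F,PT['T'],xr=(-30,40),yr=(-80,80),z=zz)
        g=cv2.GaussianBlur(o,(1,5),0).mean(2)
        for a,b in((75,60),(60,42),(20,8),(8,-8),(-8,-20),(-42,-60),(-60,-75)):
            p=g[:,(ys<=a)&(ys>=b)].mean(1); dp=np.gradient(p); w=(xs>3)&(xs<25)
            print(nm,a,b,'dark edge up(tray) x',xs[np.argmax(np.where(w,-dp,-99))],'rail edge',xs[np.argmax(np.where(w,dp,-99))], 'rail low', xs[np.argmax(np.where((xs<-5)&(xs>-25),abs(dp),-99))])
o,xs,ys=ortho(im,F,T,xr=(-30,45),yr=(-50,50),s=8,z=-1.2); cv2.imwrite('pics/o3.png',np.vstack([cv2.resize(im,(800,600))[300:,:,::-1][:0],cv2.resize(o,(800,600))[...,::-1]]))
E
python3 f.py
```

```text
[597.84654689 -39.42206166 198.91681659] [-3.14047530e+00  4.25657636e-04 -1.60618696e-01] 31.659976072924117
(-8, 6) (-100, -45) 968 z -1.21
(-8, 6) (-20, 20) 730 z -1.01
(-8, 6) (45, 100) 979 z -1.21
(25, 34) (-100, -45) 785 z -1.21
(25, 34) (-20, 20) 598 z -1.27
(25, 34) (45, 100) 796 z -1.31
yel [220 129  17  38 582] ctr [ 1.2 30.9  5.9] [[-13.9  25.6   4.5]
 [ 13.5  36.4   6.9]]
yel [300 130  20  37 595] ctr [  1.1 -30.5   5.9] [[-13.7 -36.1   4.3]
 [ 13.3 -25.1   6.9]]
w1 75 60 dark edge up(tray) x 16.0 rail edge 10.0 rail low -14.5
w1 60 42 dark edge up(tray) x 16.25 rail edge 10.25 rail low -14.75
w1 20 8 dark edge up(tray) x 16.5 rail edge 10.0 rail low -15.25
w1 8 -8 dark edge up(tray) x 8.5 rail edge 10.0 rail low -15.75
w1 -8 -20 dark edge up(tray) x 16.75 rail edge 9.75 rail low -15.75
w1 -42 -60 dark edge up(tray) x 16.5 rail edge 15.0 rail low -15.25
w1 -60 -75 dark edge up(tray) x 16.25 rail edge 15.0 rail low -15.0
w3 75 60 dark edge up(tray) x 16.75 rail edge 10.5 rail low -15.0
w3 60 42 dark edge up(tray) x 16.75 rail edge 10.25 rail low -15.0
w3 20 8 dark edge up(tray) x 16.75 rail edge 15.5 rail low -14.75
w3 8 -8 dark edge up(tray) x 16.75 rail edge 15.5 rail low -14.75
w3 -8 -20 dark edge up(tray) x 16.75 rail edge 12.0 rail low -14.75
w3 -42 -60 dark edge up(tray) x 8.5 rail edge 9.75 rail low -15.0
w3 -60 -75 dark edge up(tray) x 8.75 rail edge 10.0 rail low -14.5
```

View pics/w3.png

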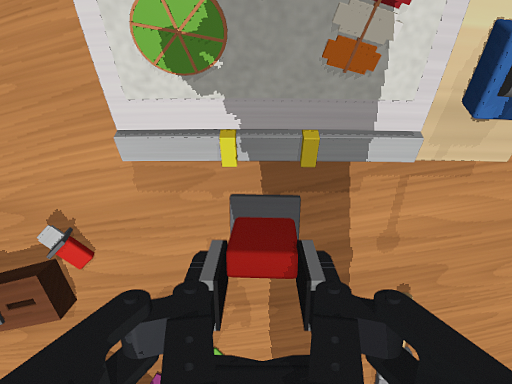

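Picture: the gauge is held square (handle at 262,250), the gap is the line at row 132, and the blocks are at columns 228 and 310. The gap edges measure 6.5 mm apart, as they should. The tool can't tilt, so I'll pivot the gauge 30° in the grip by drawing its tip against the left yellow block's fixed upslope face.

```bash
cat >> h.py <<'E'
F0=seatframe(np.radians(-9.4),[628,-50.3,88]); S=F0.copy(); S[:3,3]=F0[:3,:3]@[13.35,.2,-1.2]+F0[:3,3]
def togo(p,yaw=np.radians(-9.4)):
    s,T=tool(); d=T[:3,:3].T@(np.asarray(p)-T[:3,3]); return (d/10).round(2), 'spin',round(np.degrees(s['tool_rot'][2]-yaw),1)
def w(p): return S[:3,:3]@np.asarray(p,float)+S[:3,3]
E
python3 - <<'E'
from h import *
print(S[:3,3])
for t in([12,30.7,20],[4,30.7,2.5]): 
    p=w(t)+[0,0,64.3]; print(t,p.round(1),togo(p))
E
```

```text
[640.03080249 -52.08896432  93.63576952]
[12, 30.7, 20] [645.4 -21.9 181.3] (array([ 4.42, -2.49,  1.77]), 'spin', np.float64(0.2))
[4, 30.7, 2.5] [647.2 -22.2 162.1] (array([ 4.6 , -2.49,  3.68]), 'spin', np.float64(0.2))
```

Call:
play_rows:
  targets:
    - [0.7,2.4,-1.2,0,0]
    - [0.7,4.6,-2.5,1,0]
    - [0.7,4.6,-2.5,1.8,0]
    - [0.7,4.6,-2.5,2.8,0]
    - [0.7,4.6,-2.5,3.4,0]
    - [0.7,4.6,-2.5,3.7,0]
    - [0.7,4.6,-2.5,3.7,0]
    - [0.7,4.6,-2.5,3.7,0]

```text
clock: 7.8
eef_pos: [647.7, -23.6, 162.0]
tool_rot: [-3.142, -0.001, -0.162]
force: [0.5, 0.4, -0.1]
width: 31.7
gripper_force: 59.8
```

```bash
python3 - <<'E'
from h import *
s,T=tool(); print(s['eef_pos'],s['tool_rot'],s['force'])
tip=S[:3,:3].T@(s['eef_pos']-[0,0,64.3]-S[:3,3]); print('tip in S',tip)
im,d=ctrl.get_image('scene'); c=proj('scene',[w([0,20,10])])[0].astype(int); a=im[c[1]-45:c[1]+45,c[0]-60:c[0]+60]; print(c)
cv2.imwrite('pics/s1.png',cv2.resize(a[...,::-1],(800,600),interpolation=3))
E
```

```text
[647.68830585 -23.64819092 162.01752331] [-3.14156041e+00 -5.31472543e-04 -1.61772601e-01] [ 0.47953689  0.35049827 -0.09116789]
tip in S [ 4.56063233 29.30954439  2.080121  ]
[204 200]
```

View pics/s1.png

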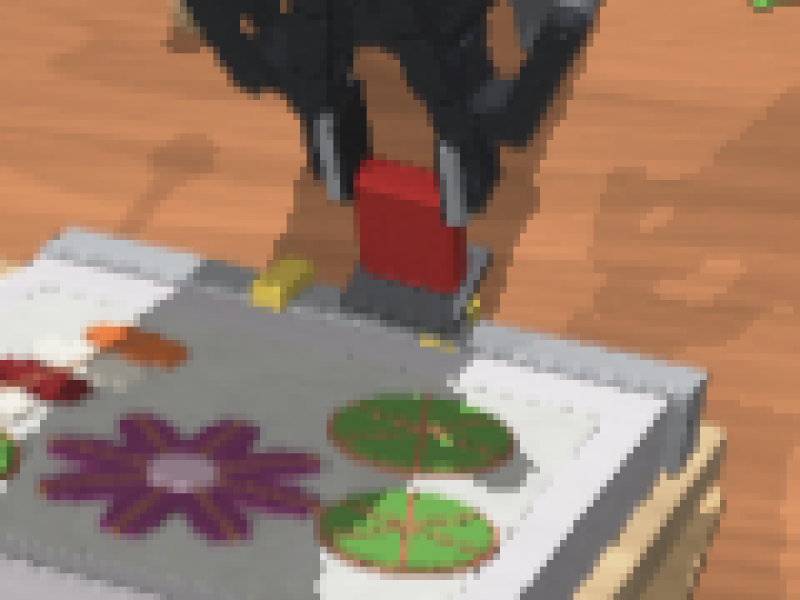

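Call:
play_rows:
  targets:
    - [0.7,-0.3,0,0,0]
    - [0.7,-0.5,0,0,0]
    - [0.7,-0.7,0,0,0]
    - [0.7,-0.9,0,0.03,0]
    - [0.7,-1.1,0,0.05,0]
    - [0.7,-1.3,0,0.08,0]
    - [0.7,-1.3,0,0.08,0]

```text
clock: 8.55
eef_pos: [636.5, -21.6, 161.6]
tool_rot: [-3.141, -0.004, -0.162]
force: [4.3, -0.6, 1.7]
width: 31.4
gripper_force: 60.0
```

Call:
play_rows:
  targets:
    - [0.7,-0.3,0,0.05,0]
    - [0.7,-0.6,0,0.12,0]
    - [0.7,-0.9,0,0.22,0]
    - [0.7,-1.2,0,0.34,0]
    - [0.7,-1.5,0,0.48,0]
    - [0.7,-1.8,0,0.63,0]
    - [0.7,-2.15,0,0.78,0]
    - [0.7,-2.15,0,0.78,0]
    - [0.7,-2.15,0,0.78,0]

```text
clock: 9.45
eef_pos: [613.8, -18.0, 154.0]
tool_rot: [-3.141, -0.001, -0.162]
force: [1.5, -0.4, 6.2]
width: 31.8
gripper_force: 61.4
```

```bash
python3 - <<'E'
from h import *
s,T=tool(); print(s['eef_pos'],s['tool_rot'],s['force'])
im,d,P,T=shot('wrist','w4')
np.savez('w4.npz',im=im,d=d,P=P,T=T)
hsv=cv2.cvtColor(im,cv2.COLOR_RGB2HSV); m=(cv2.inRange(hsv,(0,150,60),(8,255,255))|cv2.inRange(hsv,(172,150,60),(180,255,255)))>0
m[:120]=0; m[:,:150]=0; m[:,380:]=0
Q=(P-T[:3,3])@T[:3,:3]  # tool coords
q=Q[m];q=q[~np.isnan(q).any(1)]; print(len(q),q.min(0),q.max(0))
ok=m&~np.isnan(P).any(2); Y,X=np.nonzero(ok); 
# split by normals: slab fits row-wise
for r in range(Y.min(),Y.max()+1,3):
    k=Y==r; print(r,Q[Y[k],X[k]].mean(0).round(1),k.sum())
im2,_=ctrl.get_image('scene'); c=proj('scene',[w([0,20,10])])[0].astype(int); a=im2[c[1]-45:c[1]+45,c[0]-60:c[0]+60]
cv2.imwrite('pics/s2.png',np.hstack([cv2.resize(a[...,::-1],(400,300),interpolation=3),cv2.resize(im[84:,100:484,::-1],(400,300))]))
E
```

```text
[613.82793529 -17.98054211 154.00147908] [-3.14148622e+00 -9.96391157e-04 -1.61624161e-01] [ 1.51611237 -0.39640446  6.24547294]
5601 [-99.42022592 -31.62584209 -17.9608005 ] [ 24.22134571  35.54224371 154.91273253]
189 [23.7 -0.1 24.5] 56
192 [23.1  0.3 21.1] 61
195 [22.3  0.7 18.7] 63
198 [21.3  0.4 16.7] 63
201 [20.4  0.4 14.5] 66
204 [19.6  0.4 12.4] 66
207 [18.7  0.4 10.3] 66
210 [17.9  0.1  8.3] 67
213 [17.1 -0.1  6.2] 66
216 [16.3  0.1  4.4] 69
219 [15.5  0.1  2.4] 69
222 [14.7 -0.2  0.6] 70
225 [14.   0.1 -1.4] 69
228 [13.3 -0.2 -3.3] 72
231 [12.6 -0.2 -5.1] 72
234 [12.  -0.1 -7. ] 71
237 [11.3 -0.3 -8.8] 72
240 [ 10.6  -0.6 -10.4] 72
243 [  9.9  -0.6 -12.1] 71
246 [  9.3  -0.6 -13.8] 72
249 [  8.4  -0.5 -14.9] 72
252 [  7.5  -0.6 -15.8] 74
255 [  6.1  -0.4 -15.9] 73
258 [  4.4  -0.8 -15.6] 71
261 [  2.5  -0.8 -14.8] 71
264 [  0.6  -0.4 -14.1] 71
267 [ -1.4  -0.7 -13.2] 70
270 [ -3.9  11.2 -11.6] 12
```

View pics/s2.png

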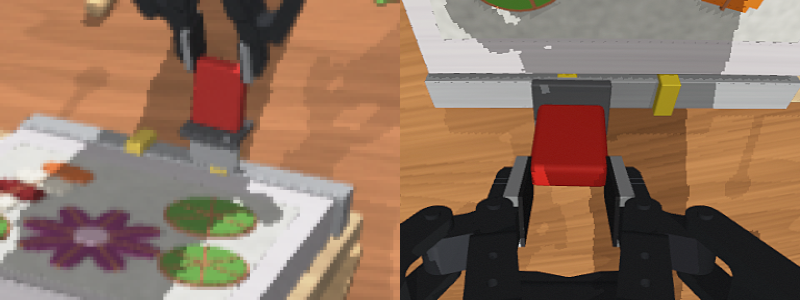

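```bash
cat > g.py <<'E'
from h import *
def gauge(im,P,T,bias=np.zeros(3)):
    hsv=cv2.cvtColor(im,cv2.COLOR_RGB2HSV); m=(cv2.inRange(hsv,(0,150,60),(8,255,255))|cv2.inRange(hsv,(172,150,60),(180,255,255)))
    Q=(P-T[:3,3])@T[:3,:3]; m=(m>0)&(abs(Q[...,0])<45)&(abs(Q[...,1])<25)&(Q[...,2]>-30)&(Q[...,2]<45)
    q=Q[m]-bias
    # normals split: iteratively fit 2 lines in (x,z) by RANSAC on front/top
    rng=np.random.default_rng(0); res=[]; rest=q[:,[0,2]]
    for _ in range(2):
        best=None
        for _ in range(300):
            a,b=rest[rng.integers(len(rest),size=2)]; d=b-a; L=np.hypot(*d)
            if L<4: continue
            n=np.array([-d[1],d[0]])/L; inl=abs((rest-a)@n)<.5
            if best is None or inl.sum()>best.sum(): best=inl
        g=rest[best]; c=g.mean(0); v=np.linalg.svd(g-c,full_matrices=False)[2][0]; res.append((c,v,len(g))); rest=rest[~best]
    res.sort(key=lambda r:-abs(r[1][1])) # front face first (mostly z)
    (c,v,k),(c2,v2,k2)=res; v=v*np.sign(v[1]); v2=v2*np.sign(v2[0])
    th=np.arctan2(v[0],v[1]); th2=np.arctan2(-v2[1],v2[0])
    t=np.linalg.solve(np.stack([v,-v2],1),c2-c); corner=c+t[0]*v
    a=np.array([np.sin(th),np.cos(th)]); nrm=np.array([np.cos(th),-np.sin(th)])
    top=corner-7*nrm; return dict(th=np.degrees(th),th2=np.degrees(th2),n=(k,k2),top=top,org=top+52*a,tip=top+78*a,y=np.median(q[:,1]))
if __name__=='__main__':
    import sys
    for f in sys.argv[1:]:
        z=np.load(f); g=gauge(z['im'],z['P'],z['T']); T=z['T']
        W=T[:3,:3]@[g['tip'][0],g['y'],g['tip'][1]]+T[:3,3]; print(f,g,'tip in S',S[:3,:3].T@(W-S[:3,3]))
E
python3 g.py w3.npz w4.npz
```

```text
w3.npz {'th': np.float64(-0.9055157905007535), 'th2': np.float64(-2.44567268135633), 'n': (1896, 913), 'top': array([ -0.42468182, -14.13630097]), 'org': array([-1.24646767, 37.85720504]), 'tip': array([-1.6573606 , 63.85395805]), 'y': np.float64(0.038704114001692776)} tip in S [-18.19211704   4.61452289  58.47398102]
w4.npz {'th': np.float64(21.802350643236164), 'th2': np.float64(21.318552375601477), 'n': (2956, 821), 'top': array([  1.4105316 , -14.21115797]), 'org': array([20.72363984, 34.06931272]), 'tip': array([30.38019396, 58.20954807]), 'y': np.float64(0.03815037813216084)} tip in S [ 0.2413676  29.41302767  2.38534967]
```

Call:
play_rows:
  targets:
    - [0.7,-0.2,0,0.1,0]
    - [0.7,-0.4,0,0.2,0]
    - [0.7,-0.6,0,0.3,0]
    - [0.7,-0.85,0,0.4,0]
    - [0.7,-0.85,0,0.4,0]

```text
clock: 10.05
eef_pos: [605.2, -16.6, 150.0]
tool_rot: [-3.142, -0.001, -0.162]
force: [1.3, -1.3, 7.9]
width: 31.7
gripper_force: 61.5
```

```bash
cat > l.py <<'E'
import sys; from h import *
im,d,P,T=shot('wrist',sys.argv[1]); np.savez(sys.argv[1]+'.npz',im=im,d=d,P=P,T=T); print(T[:3,3],ctrl.read_state()['force'])
E
python3 l.py w5; python3 g.py w5.npz
```

```text
[605.15094365 -16.60569518 149.98657996] [ 1.09839134 -0.67503049  8.35808933]
w5.npz {'th': np.float64(28.59267595771245), 'th2': np.float64(-61.35544645541013), 'n': (3188, 905), 'top': array([443.64732502, 795.77302436]), 'org': array([468.53346539, 841.43132061]), 'tip': array([480.97653558, 864.26046874]), 'y': np.float64(0.03597640468073272)} tip in S [ -21.64141916   30.4725867  -920.06366666]
```

```bash
sed -i "s/rest=rest\[~best\]/rest=rest[abs((rest-c)@np.array([-v[1],v[0]]))>1.2]/" g.py; cat >> g.py <<'E'
        tgt=lambda p:(T[:3,:3].T@(w(p)-W)/10).round(2)
        for p in([0,0,12],[0,0,0],[0,0,-26]): print('shift tip to',p,tgt(p))
E
python3 g.py w5.npz
```

```text
w5.npz {'th': np.float64(28.59267595771245), 'th2': np.float64(28.090782543673555), 'n': (3188, 684), 'top': array([  2.06045241, -14.40099004]), 'org': array([26.94659279, 31.25730621]), 'tip': array([39.38966298, 54.08645434]), 'y': np.float64(0.03597640468073272)} tip in S [ 0.46460975 29.37153363  2.37387098]
shift tip to [0, 0, 12] [-0.53  2.94 -0.81]
shift tip to [0, 0, 0] [0.07 2.94 0.23]
shift tip to [0, 0, -26] [1.37 2.94 2.48]
```

Call:
play_rows:
  targets:
    - [0.7,-0.2,0,-0.5,0]
    - [0.7,-0.5,0,-1.0,0]
    - [0.7,-0.5,1,-1.0,0]
    - [0.7,-0.5,2,-0.9,0]
    - [0.7,-0.5,2.9,-0.8,0]
    - [0.7,-0.5,2.94,-0.8,0]
    - [0.7,-0.5,2.94,-0.8,0]

```text
clock: 10.8
eef_pos: [595.2, -45.3, 156.6]
tool_rot: [-3.142, 0.001, -0.163]
force: [0.1, 0.2, -0.7]
width: 32.0
gripper_force: 60.7
```

```bash
python3 l.py w6; python3 g.py w6.npz; python3 - <<'E'
from h import *
z=np.load('w6.npz'); im,P,T=z['im'],z['P'],z['T']; Q=(P-S[:3,3])@S[:3,:3]
o,xs,ys=ortho(im,S,T,xr=(-10,10),yr=(-90,90)); g=cv2.GaussianBlur(o,(1,5),0).mean(2)
for a,b in((88,70),(70,42),(-42,-70),(-70,-88)):
    p=g[:,(ys<=a)&(ys>=b)].mean(1); dp=np.gradient(p); up=xs[np.argmax(np.where(xs>0,-dp,-99))]; lo=xs[np.argmax(np.where(xs<0,dp,-99))]; print(a,b,up,lo,p[::4].astype(int))
hsv=cv2.cvtColor(im,cv2.COLOR_RGB2HSV); m=cv2.inRange(hsv,(24,150,90),(34,255,255))
k,l,st,c=cv2.connectedComponentsWithStats(m)
for i in range(1,k):
    if st[i,4]>60:
        q=Q[l==i]; q=q[~np.isnan(q).any(1)]; t=q[q[:,2]>5]; print('yel',np.median(t,0).round(1),np.percentile(t,[3,97],0).round(1))
E
```

```text
[595.2020778  -45.28038468 156.63879589] [-0.66069317  0.18317254 -0.03552298]
w6.npz {'th': np.float64(23.12079815447051), 'th2': np.float64(23.345651671149366), 'n': (2992, 742), 'top': array([  2.32926364, -14.57386379]), 'org': array([22.74815473, 33.24944524]), 'tip': array([32.95760028, 57.16109976]), 'y': np.float64(0.036658330197947536)} tip in S [-7.860376   -0.59262248 11.24990306]
shift tip to [0, 0, 12] [ 0.64 -0.06 -0.46]
shift tip to [0, 0, 0] [ 1.24 -0.06  0.58]
shift tip to [0, 0, -26] [ 2.55 -0.06  2.83]
88 70 3.25 -3.25 [206 208 211 209 209 210 216 128  87  96  97 109 114 134 175 173 169 170
 173 172]
70 42 3.25 -3.5 [200 206 209 210 209 209 218 126  86  94  94 108 113 122 176 172 169 170
 171 171]
-42 -70 3.25 -3.5 [135 135 136 136 136 133 134 110 100 102  98 110 122 120 140 114 108 111
 113 113]
-70 -88 2.75 -3.25 [180 180 179 178 175 173 174 150  96 101  99 108 120 124 153 149 146 147
 155 155]
yel [-12.2  30.7   7.1] [[-26.6  25.4   5.5]
 [  0.1  36.2   8. ]]
yel [-11.4 -31.    7.1] [[-27.3 -36.3   5.8]
 [ -0.  -25.3   8. ]]
```

Call:
play_rows:
  targets:
    - [0.7,0.3,-0.03,-0.25,0]
    - [0.7,0.7,-0.06,-0.45,0]
    - [0.7,0.9,-0.06,0,0]
    - [0.7,1.1,-0.06,0.3,0]
    - [0.7,1.1,-0.06,0.3,0]
    - [0.7,1.1,-0.06,0.3,0]

```text
clock: 11.45
eef_pos: [606.3, -45.9, 153.6]
tool_rot: [3.141, 0.001, -0.161]
force: [0.4, -0.6, -1.2]
width: 31.5
gripper_force: 60.7
```

```bash
python3 l.py w7; python3 g.py w7.npz
```

```text
[606.27118071 -45.86230928 153.61331732] [ 0.28017229 -0.2746679  -1.08876661]
w7.npz {'th': np.float64(22.8690292945058), 'th2': np.float64(23.347537799516), 'n': (3026, 734), 'top': array([  2.40418267, -14.6335462 ]), 'org': array([22.61273233, 33.27902543]), 'tip': array([32.71700716, 57.23531125]), 'y': np.float64(0.035137177198643434)} tip in S [-0.0720291   0.67522297  3.17823318]
shift tip to [0, 0, 12] [-0.44  0.07 -0.77]
shift tip to [0, 0, 0] [0.17 0.07 0.27]
shift tip to [0, 0, -26] [1.47 0.07 2.52]
```

Call:
play_rows:
  targets:
    - [0.7,0.1,0.07,0.15,0]
    - [0.7,0.2,0.07,0.3,0]
    - [0.7,0.33,0.07,0.5,0]
    - [0.7,0.45,0.07,0.68,0]
    - [0.7,0.45,0.07,0.68,0]
    - [0.7,0.45,0.07,0.68,0]

```text
clock: 12.1
eef_pos: [610.4, -47.3, 147.7]
tool_rot: [3.142, 0.001, -0.161]
force: [-2.6, -0.2, 4.6]
width: 31.8
gripper_force: 61.3
```

```bash
python3 l.py w8; python3 g.py w8.npz
```

```text
[610.35073858 -47.29537135 147.68666694] [-2.64594449 -0.08232521  5.0140836 ]
w8.npz {'th': np.float64(22.9180860375401), 'th2': np.float64(23.424243713937017), 'n': (3011, 782), 'top': array([  2.28434758, -14.59807141]), 'org': array([22.53391265, 33.29718007]), 'tip': array([32.65869519, 57.24480581]), 'y': np.float64(-0.38538507251562665)} tip in S [ 0.58088753  0.34978706 -4.06220615]
shift tip to [0, 0, 12] [-0.85  0.03 -1.36]
shift tip to [0, 0, 0] [-0.25  0.03 -0.32]
shift tip to [0, 0, -26] [1.05 0.04 1.93]
```

Call:
play_rows:
  targets:
    - [0.7,-0.13,0.03,0.07,0]
    - [0.7,-0.26,0.03,0.15,0]
    - [0.7,-0.4,0.03,0.22,0]
    - [0.7,-0.55,0.03,0.3,0]
    - [0.7,-0.7,0.03,0.38,0]
    - [0.7,-0.7,0.03,0.38,0]

```text
clock: 12.75
eef_pos: [605.2, -46.5, 144.3]
tool_rot: [-3.141, -0.003, -0.161]
force: [0.8, -0.3, 0.1]
width: 32.0
gripper_force: 60.9
```

```bash
python3 l.py w9; python3 g.py w9.npz
```

```text
[605.23725752 -46.54801162 144.30202246] [1.44687696 0.33898663 0.94845762]
w9.npz {'th': np.float64(24.84953160596894), 'th2': np.float64(24.97237083728547), 'n': (3076, 754), 'top': array([  2.22796346, -14.49011882]), 'org': array([24.08027133, 32.69543661]), 'tip': array([35.00642527, 56.28821432]), 'y': np.float64(-0.3843235828141679)} tip in S [-2.78843338  0.2828128  -4.74806499]
shift tip to [0, 0, 12] [-0.59  0.03 -1.59]
shift tip to [0, 0, 0] [ 0.01  0.03 -0.55]
shift tip to [0, 0, -26] [1.3  0.03 1.71]
```

Call:
play_rows:
  targets:
    - [0.7,-0.15,0,0.08,0]
    - [0.7,-0.3,0,0.17,0]
    - [0.7,-0.45,0,0.25,0]
    - [0.7,-0.55,0,0.32,0]
    - [0.7,-0.55,0,0.32,0]

```text
clock: 13.3
eef_pos: [599.6, -45.6, 140.6]
tool_rot: [-3.141, -0.003, -0.161]
force: [4.7, 0.0, 3.6]
width: 31.9
gripper_force: 61.1
```

```bash
python3 l.py w10; python3 g.py w10.npz
```

```text
[599.58372868 -45.6067077  140.63545412] [ 3.87893039 -0.53973174  3.07148695]
w10.npz {'th': np.float64(30.22069816862163), 'th2': np.float64(28.37777607706502), 'n': (3236, 676), 'top': array([  2.29535895, -14.1709383 ]), 'org': array([28.46862993, 30.76189921]), 'tip': array([41.55526541, 53.22831796]), 'y': np.float64(0.03421295458157847)} tip in S [-2.42923798 -0.11410675 -5.66606933]
shift tip to [0, 0, 12] [-0.67 -0.01 -1.65]
shift tip to [0, 0, 0] [-0.07 -0.01 -0.61]
shift tip to [0, 0, -26] [ 1.22 -0.01  1.64]
```

Call:
play_rows:
  targets:
    - [0.7,0.1,0,-0.06,0]
    - [0.7,0.2,0,0.11,0]
    - [0.7,0.3,0,0.29,0]
    - [0.7,0.4,0,0.46,0]
    - [0.7,0.5,0,0.63,0]
    - [0.7,0.6,0,0.8,0]
    - [0.7,0.7,0,0.98,0]
    - [0.7,0.7,0,0.98,0]

```text
clock: 14.15
eef_pos: [605.8, -46.8, 130.1]
tool_rot: [3.142, -0.001, -0.162]
force: [4.5, -0.9, 3.0]
width: 31.9
gripper_force: 60.7
```

```bash
python3 l.py w11; python3 g.py w11.npz
```

```text
[605.80904019 -46.84558941 130.13013955] [ 4.95707846 -1.88514076  1.47316714]
w11.npz {'th': np.float64(30.31236521453773), 'th2': np.float64(29.30992637271703), 'n': (3238, 676), 'top': array([  2.30154384, -14.2949835 ]), 'org': array([28.54666896, 30.59592212]), 'tip': array([41.66923152, 53.04137493]), 'y': np.float64(0.03757522959333165)} tip in S [ -2.12427904  -0.35206753 -17.84920819]
shift tip to [0, 0, 12] [-1.31 -0.04 -2.69]
shift tip to [0, 0, 0] [-0.71 -0.04 -1.65]
shift tip to [0, 0, -26] [ 0.59 -0.03  0.6 ]
```

Call:
play_rows:
  targets:
    - [0.7,0.12,0,0.1,0]
    - [0.7,0.22,0,0.27,0]
    - [0.7,0.31,0,0.42,0]
    - [0.7,0.4,0,0.57,0]
    - [0.7,0.47,0,0.67,0]
    - [0.7,0.47,0,0.67,0]
    - [0.7,0.47,0,0.67,0]

```text
clock: 14.9
eef_pos: [610.2, -47.4, 123.5]
tool_rot: [-3.142, -0.0, -0.161]
force: [4.6, -1.5, 3.3]
width: 31.5
gripper_force: 60.8
```

```bash
python3 l.py w12; python3 g.py w12.npz
```

```text
[610.24637752 -47.43109267 123.52523571] [ 5.45710967 -0.46691531  2.33459103]
w12.npz {'th': np.float64(29.556585103340105), 'th2': np.float64(30.45008605184936), 'n': (3239, 664), 'top': array([  2.35897005, -14.50800743]), 'org': array([28.00967981, 30.72517827]), 'tip': array([40.83503469, 53.34177113]), 'y': np.float64(0.03266304040637992)} tip in S [ -2.44543985  -0.18792686 -25.65213412]
shift tip to [0, 0, 12] [-1.67 -0.02 -3.38]
shift tip to [0, 0, 0] [-1.07 -0.02 -2.34]
shift tip to [0, 0, -26] [ 0.23 -0.02 -0.09]
```

Call:
play_rows:
  targets:
    - [0.7,0.09,0,0.06,0]
    - [0.7,0.14,0,0.14,0]
    - [0.7,0.14,0,0.14,0]
    - [0.7,0.14,0,0.14,0]

```text
clock: 15.35
eef_pos: [610.4, -47.6, 123.3]
tool_rot: [3.142, 0.002, -0.161]
force: [-0.9, -1.0, 13.5]
width: 32.0
gripper_force: 61.9
```

Call:
play_rows:
  targets:
    - [0.7,0.05,0,0.1,0]
    - [0.7,0.1,0,0.18,0]
    - [0.7,0.1,0,0.18,0]

```text
clock: 15.65
eef_pos: [610.4, -47.8, 123.1]
tool_rot: [-3.142, 0.003, -0.161]
force: [-6.4, -0.3, 26.1]
width: 31.8
gripper_force: 63.3
```

```bash
python3 l.py w13; python3 g.py w13.npz
```

```text
[610.4367839  -47.81076516 123.14807014] [-5.5663043  -0.74662147 25.43947129]
w13.npz {'th': np.float64(29.547684045563866), 'th2': np.float64(28.579460024251063), 'n': (3232, 730), 'top': array([  2.42539314, -14.568942  ]), 'org': array([28.06907549, 30.66822807]), 'tip': array([40.89091666, 53.2868131 ]), 'y': np.float64(-0.38550348779030497)} tip in S [ -2.58172513  -0.11844707 -26.11458499]
shift tip to [0, 0, 12] [-1.69 -0.02 -3.42]
shift tip to [0, 0, 0] [-1.09 -0.01 -2.39]
shift tip to [0, 0, -26] [ 0.22 -0.01 -0.14]
```

Call:
play_rows:
  targets:
    - [0.7,-0.1,0,-0.15,0]
    - [0.7,-0.15,0,-0.2,0]
    - [0.55,-0.15,0,-0.2,0]
    - [0.35,-0.15,0,-0.2,0]
    - [0.3,-0.15,0,-0.2,0]
    - [0.3,-0.15,0,-0.2,0]

```text
clock: 16.3
eef_pos: [609.7, -47.4, 121.6]
tool_rot: [3.141, 0.003, -0.161]
force: [-0.5, -0.4, -0.5]
width: 59.8
gripper_force: 0.0
```

Call:
play_rows:
  targets:
    - [0.3,-1,0,-2,0]
    - [0.3,-2,0,-5,0]
    - [0.3,-2,0,-8,0]
    - [0.3,-2,0,-9,0]
    - [0.3,-2,0,-9,0]
    - [0.3,-2,0,-9,0]

```text
clock: 16.9
eef_pos: [590.4, -44.3, 211.3]
tool_rot: [3.141, 0.002, -0.161]
force: [-0.7, 0.1, -0.8]
width: 60.2
gripper_force: 0.0
```

```bash
cat > v.py <<'E'
import sys; from h import *
im,d,P,T=shot('wrist',sys.argv[1]); np.savez(sys.argv[1]+'.npz',im=im,d=d,P=P,T=T); print(T[:3,3])
Q=(P-S[:3,3])@S[:3,:3]; hsv=cv2.cvtColor(im,cv2.COLOR_RGB2HSV)
box=(abs(Q[...,0])<40)&(abs(Q[...,1])<24)
red=((cv2.inRange(hsv,(0,150,60),(8,255,255))|cv2.inRange(hsv,(172,150,60),(180,255,255)))>0)&box&(Q[...,2]>4)
q=Q[red]; zt=np.percentile(q[:,2],98); t=q[q[:,2]>zt-3]; print('handle top z',zt,'xy',np.median(t,0),np.percentile(t,[3,97],0).round(1))
f=q[(q[:,2]<zt-5)]; print('front face x vs z slope deg',np.degrees(np.arctan(np.polyfit(f[:,2],f[:,0],1)[0])),'y',np.median(f[:,1]))
pl=box&~red&(Q[...,2]>2)&(Q[...,2]<14)&(hsv[...,1]<90)&(abs(Q[...,1])<19); q=Q[pl]
for a,b in((8,11),(11,14),(14,17)):
    k=(q[:,0]>a)&(q[:,0]<b)
    if k.sum()>5: print('plate top at x',a,b,np.median(q[k,2]).round(2),k.sum(), [np.median(q[k&(q[:,1]*s>5),2]).round(2) for s in(1,-1)])
print('plate x range',np.percentile(q[:,0],[1,99]) if len(q) else '')
E
python3 v.py w14
```

```text
[590.41328775 -44.28955131 211.30474483]
handle top z 52.68800797023151 xy [ 0.23754122 -0.64456998 51.90321802] [[ -6.5 -15.9  50.1]
 [  5.   14.5  52.9]]
front face x vs z slope deg 0.47717609054040405 y -0.6698355578287931
plate top at x 8 11 5.86 172 [np.float64(5.71), np.float64(6.11)]
plate top at x 11 14 5.87 171 [np.float64(5.86), np.float64(5.8)]
plate top at x 14 17 5.14 285 [np.float64(5.15), np.float64(5.18)]
plate x range [-9.61706938 16.72525828]
```

The gauge is flush: handle top is 52 mm above the seat, plate top 5.9 mm, tilt error under 1°. Now the lever.

```bash
python3 - <<'E'
from h import *
im,d,P,T=shot('top'); m=(im.max(2)<60)&(P[...,0]>520)&(P[...,0]<640)&(P[...,1]>-270)&(P[...,1]<-190)&(P[...,2]>130); print('ball seen',np.nanmedian(P[m],0).round(1),np.nanmax(P[m][:,2]))
z=np.load('w1.npz');im,P=z['im'],z['P']; m=(im.max(2)<70)&(P[...,0]>520)&(P[...,0]<640)&(P[...,1]>-270)&(P[...,1]<-190)&(P[...,2]>130); print('ball w1',np.nanmedian(P[m],0).round(1),np.nanmin(P[m],0),np.nanmax(P[m],0))
ex=np.array([np.cos(np.radians(-9.4)),np.sin(np.radians(-9.4)),0])
for ph in(0,.25,.5,.75,1.0):
    b=w([47-90*np.sin(.5-ph),-180,-8+90*np.cos(.5-ph)]); p=b-24*ex+[0,0,7]; print(ph,b.round(1),p.round(1),togo(p))
E
```

```text
ball seen [ 578.  -223.2  166.6] 173.7624551747664
ball w1 [ 582.1 -220.1  166.1] [ 568.38783988 -233.16327368  131.44108638] [ 623.33756562 -210.87576549  171.47995791]
0 [ 578.9 -224.4  157. ] [ 555.2 -220.5  164. ] (array([-0.6 , 17.95,  4.68]), 'spin', np.float64(0.2))
0.25 [ 592.7 -226.7  174.6] [ 569.  -222.8  181.6] (array([ 0.79, 17.96,  2.92]), 'spin', np.float64(0.2))
0.5 [ 610.3 -229.6  188.1] [ 586.7 -225.7  195.1] (array([ 2.58, 17.96,  1.56]), 'spin', np.float64(0.2))
0.75 [ 630.7 -233.   196.9] [ 607.1 -229.1  203.9] (array([ 4.64, 17.97,  0.68]), 'spin', np.float64(0.2))
1.0 [ 652.6 -236.6  200.2] [ 629.  -232.7  207.2] (array([ 6.86, 17.97,  0.34]), 'spin', np.float64(0.2))
```

Call:
play_rows:
  targets:
    - [1,-2,3,0,0]
    - [1,-3.6,7,0,0]
    - [1,-3.6,11,0,0]
    - [1,-3.6,15,0,0]
    - [1,-3.6,18,1,0]
    - [1,-3.6,18,3,0]
    - [1,-3.6,18,4.7,0]
    - [1,-3.6,18,4.7,0]
    - [1,-3.6,18,4.7,0]
    - [1,-3.6,18,4.7,0]

```text
clock: 18.0
eef_pos: [527.2, -216.2, 165.9]
tool_rot: [3.141, -0.001, -0.161]
force: [-0.4, 0.0, -0.1]
width: -0.4
gripper_force: 0.0
```

Call:
play_rows:
  targets:
    - [1,1.5,0,0,0]
    - [1,3,0,0,0]
    - [1,3.7,0,-0.9,0]
    - [1,4.4,0,-1.75,0]
    - [1,5.3,0,-2.5,0]
    - [1,6.2,0,-3.1,0]
    - [1,7.2,0,-3.6,0]
    - [1,8.2,0,-4,0]
    - [1,8.2,0,-4,0]

```text
clock: 18.9
eef_pos: [609.3, -229.6, 207.2]
tool_rot: [3.141, -0.003, -0.161]
force: [-0.8, 1.1, -0.2]
width: -0.2
gripper_force: 0.0
```

Call:
play_rows:
  targets:
    - [1,0.6,0,0,0]
    - [1,1.2,0,0,0]
    - [1,1.7,0,0,0]
    - [1,2.1,0,0,0]
    - [1,2.3,0,0,0]
    - [1,2.3,0,0,0]

```text
clock: 19.5
eef_pos: [630.5, -233.1, 205.3]
tool_rot: [-3.142, 0.0, -0.161]
force: [0.0, 0.8, -0.5]
width: -0.0
gripper_force: 0.0
```

Call:
play_rows:
  targets:
    - [1,0.2,0,0,0]
    - [1,0.4,0,0,0]
    - [1,0.5,0,0,0]
    - [1,0.5,0,0,0]

```text
clock: 19.9
eef_pos: [635.4, -233.9, 205.5]
tool_rot: [-3.142, -0.0, -0.161]
force: [0.2, 0.1, -0.2]
width: 0.0
gripper_force: 0.0
```

```bash
cat > k.py <<'E'
from h import *
print(ctrl.read_state()['force'])
for n in('top','scene'):
    im,d,P,T=shot(n); Q=(P-S[:3,3])@S[:3,:3]
    m=(im.max(2)<70)&(abs(Q[...,1]+180)<22)&(Q[...,0]>-20)&(Q[...,0]<125)&(Q[...,2]>45)&(Q[...,2]<100); q=Q[m]
    print(n,m.sum(),np.nanmedian(q,0) if len(q) else '',np.nanpercentile(q,[3,97],0) if len(q) else '')
    c=proj(n,[w([47,-150,40])])[0].astype(int); cv2.imwrite(f'pics/k_{n}.png',cv2.resize(im[max(0,c[1]-60):c[1]+60,max(0,c[0]-80):c[0]+80,::-1],(400,300),interpolation=3))
cv2.imwrite('pics/k.png',np.hstack([cv2.imread('pics/k_top.png'),cv2.imread('pics/k_scene.png')]))
E
python3 k.py
```

```text
[ 0.19971261  0.13067035 -0.15054523]
top 61 [   8.27961832 -178.46300796   80.44142437] [[  -3.69309992 -187.43942418   73.62814035]
 [  16.76560754 -170.4506502    86.73102664]]
scene 98 [  13.98944265 -172.7978074    76.02068898] [[   3.75323948 -185.2401147    64.68114218]
 [  93.54562921 -165.81935193   98.75228253]]
```

Call:
play_rows:
  targets:
    - [1,0,0,-2,0]
    - [1,0,0,-5,0]
    - [1,-3,0,-6,0]
    - [1,-6.5,0,-6,0]
    - [1,-10,0,-6,0]
    - [1,-10.5,0,-6,0]
    - [1,-10.5,0,-6,0]

```text
clock: 20.7
eef_pos: [531.3, -217.2, 266.2]
tool_rot: [3.142, -0.001, -0.162]
force: [0.5, -0.4, -0.4]
width: -0.1
gripper_force: 0.0
```

```bash
cat > n.py <<'E'
import sys; from h import *
im,d,P,T=shot('wrist',sys.argv[1]); np.savez(sys.argv[1]+'.npz',im=im,d=d,P=P,T=T); print(T[:3,3].round(1))
Q=(P-S[:3,3])@S[:3,:3]
m=(im.max(2)<60)&(abs(Q[...,1]+180)<25)&(Q[...,0]>-40)&(Q[...,0]<125)&(Q[...,2]>40)&(Q[...,2]<100); k,l,st,c=cv2.connectedComponentsWithStats(m.astype(np.uint8))
for i in range(1,k):
    if st[i,4]>40: 
        q=Q[l==i]; A=np.c_[2*q,np.ones(len(q))]; x=np.linalg.lstsq(A,(q**2).sum(1),rcond=None)[0]; rad=np.sqrt(x[3]+(x[:3]**2).sum())
        print(st[i],np.median(q,0).round(1),'sphere',x[:3].round(1),rad.round(1),'world',(S[:3,:3]@x[:3]+S[:3,3]).round(1),'phi',.5-np.arctan2(47-x[0],x[2]+8))
# rod: bluish-grey/gray pixels above block
E
python3 n.py w15
```

```text
[ 531.3 -217.2  266.2]
[245 108  34  34 890] [  10.5 -180.2   79.9] sphere [   4.3 -179.9   72. ] 12.6 world [ 578.8 -224.3  158.2] phi 0.010139965886811098
```

```bash
python3 - <<'E'
from h import *
z=np.load('w15.npz'); P,T=z['P'],z['T']; Q=(P-T[:3,3])@T[:3,:3]
m=(abs(Q[...,1])<30)&(abs(Q[...,0])<30)&(Q[...,2]>-40)&(Q[...,2]<45); q=Q[m]; print(len(q),np.percentile(q,[0,2,50,98,100],0).round(1))
print([(h,(q[(q[:,2]>h)&(q[:,2]<=h+5)][:,:2].min(0).round(),q[(q[:,2]>h)&(q[:,2]<=h+5)][:,:2].max(0).round())) for h in range(-20,40,5) if ((q[:,2]>h)&(q[:,2]<=h+5)).any()])
a=cv2.imread('pics/w15.png'); b=cv2.imread('pics/k.png'); cv2.imwrite('pics/fin.png',np.vstack([cv2.resize(b,(800,300)),cv2.resize(a[84:],(400,234)).repeat(1,0) @np.eye(3) if 0 else cv2.copyMakeBorder(cv2.resize(a,(400,300)),0,0,0,400,cv2.BORDER_CONSTANT)]))
E
```

```text
2155 [[  5.8 -14.3 -40. ]
 [  6.3 -13.6 -39.2]
 [ 10.5  -0.8 -26.8]
 [ 11.5  12.5 -11.3]
 [ 11.8  13.1  -9.1]]
[(-20, (array([  6., -14.]), array([12., 13.]))), (-15, (array([  6., -13.]), array([12., 12.]))), (-10, (array([10., -7.]), array([11.,  5.])))]
```

View pics/fin.png

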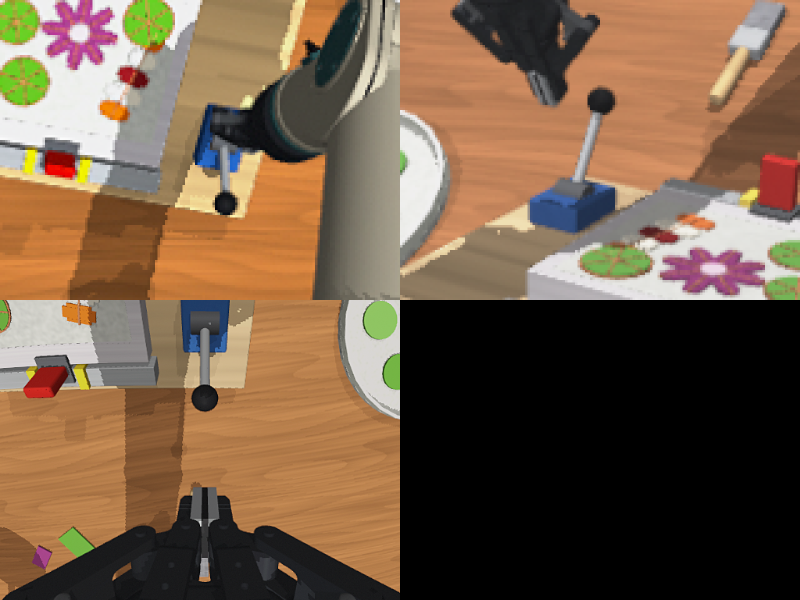

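Picture: the lever is still down and the fingers passed above the ball (204,398). When shut, the fingertips stand about 35 mm farther back than I assumed. I'll push again from lower.

Call:
play_rows:
  targets:
    - [1,0,0,4,0]
    - [1,0,0,8,0]
    - [1,0,0,12,0]
    - [1,0,0,13.4,0]
    - [1,0,0,13.4,0]
    - [1,0,0,13.4,0]

```text
clock: 21.35
eef_pos: [533.1, -217.3, 131.5]
tool_rot: [3.141, -0.001, -0.161]
force: [-0.0, -0.2, -0.2]
width: 0.1
gripper_force: 0.0
```

Call:
play_rows:
  targets:
    - [1,1.2,0,0,0]
    - [1,2.4,0,0,0]
    - [1,3,0,-0.5,0]
    - [1,3.7,0,-1.4,0]
    - [1,4.5,0,-2.2,0]
    - [1,5.4,0,-2.9,0]
    - [1,5.4,0,-2.9,0]

```text
clock: 22.05
eef_pos: [587.7, -226.5, 163.4]
tool_rot: [3.141, -0.006, -0.161]
force: [0.7, 0.4, 0.9]
width: -0.2
gripper_force: 0.0
```

```bash
python3 n.py w16
```

```text
[ 587.7 -226.5  163.4]
[ 227  193   70   87 4272] [  54.2 -180.1   89.1] sphere [  42.7 -180.    81.1] 16.9 world [ 607.1 -229.1  185.2] phi 0.45160830852845546
```

Call:
play_rows:
  targets:
    - [1,0.9,0,-0.4,0]
    - [1,1.8,0,-0.8,0]
    - [1,2.7,0,-1,0]
    - [1,3.6,0,-1.1,0]
    - [1,4.2,0,-1.2,0]
    - [1,4.5,0,-1.2,0]
    - [1,4.5,0,-1.2,0]

```text
clock: 22.8
eef_pos: [628.9, -232.8, 172.0]
tool_rot: [-3.141, 0.002, -0.161]
force: [-2.4, 0.4, 1.8]
width: 0.2
gripper_force: 1.3
```

Call:
play_rows:
  targets:
    - [1,0.15,0,0,0]
    - [1,0.3,0,0,0]
    - [1,0.3,0,0,0]

```text
clock: 23.1
eef_pos: [629.0, -232.9, 172.0]
tool_rot: [-3.141, 0.007, -0.162]
force: [-9.1, 3.1, 5.4]
width: 0.1
gripper_force: 4.5
```

Stop reached. Back away and check.

Call:
play_rows:
  targets:
    - [1,-1,0,0,0]
    - [1,-3,0,0,0]
    - [1,-6,0,-3,0]
    - [1,-8,0,-7,0]
    - [1,-8,0,-10,0]
    - [1,-8,-2,-11,0]
    - [1,-8,-6,-11,0]
    - [1,-8,-8,-11,0]
    - [1,-8,-8,-11,0]
    - [1,-8,-8,-11,0]

```text
clock: 24.1
eef_pos: [566.6, -141.9, 282.6]
tool_rot: [3.141, -0.001, -0.161]
force: [-0.9, -1.1, 0.6]
width: -0.0
gripper_force: 0.0
```

```bash
python3 n.py w17; python3 v.py w17; python3 - <<'E'
from h import *
z=np.load('w17.npz'); o,xs,ys=ortho(z['im'],S,z['T'],xr=(-10,10),yr=(-90,90)); g=cv2.GaussianBlur(o,(1,5),0).mean(2)
for a,b in((88,70),(70,42),(-42,-70)):
    p=g[:,(ys<=a)&(ys>=b)].mean(1); dp=np.gradient(p); print(a,b,xs[np.argmax(np.where(xs>-1,-dp,-99))],xs[np.argmax(np.where(xs<-1,dp,-99))],p[::4].astype(int))
E
```

```text
[ 566.6 -141.9  282.6]
[ 365   32   41   40 1274] [  93.3 -176.7   79.4] sphere [  89.1 -180.1   70.3] 13.2 world [ 652.  -236.7  199. ] phi 0.9931874788523907
[ 566.29105059 -142.93173497  282.53697323]
handle top z 52.46387301200913 xy [ 5.01983796e-02 -1.64627268e+00  5.15377699e+01] [[ -7.1 -16.4  49.7]
 [  5.3  13.7  52.7]]
front face x vs z slope deg 0.4390144812315931 y -3.892497211264976
plate top at x 8 11 5.86 104 [np.float64(5.8), np.float64(5.94)]
plate top at x 11 14 5.92 110 [np.float64(5.94), np.float64(5.94)]
plate top at x 14 17 5.18 160 [np.float64(5.17), np.float64(5.25)]
plate x range [-18.67458892  16.81112382]
88 70 1.25 -3.0 [206 205 204 206 208 206 206 214 217 118  76  87  97 138 175 171 166 167
 169 168]
70 42 1.25 -3.0 [206 205 204 205 207 207 206 214 209 129  78  85  92 138 175 171 166 166
 168 168]
-42 -70 1.75 -2.0 [132 132 133 133 133 134 133 135 124 101  92  96 109 123 128 117 107 108
 110 110]
```

Lever at 0.99 rad, which is its stop; the gap is closed to about 4.3 mm, the gauge is still flush, and the robot is clear.

```bash
python3 -c "
from cell import ctrl
print(ctrl.finish_job())"
```

```text
the job is handed in; nothing more can be done
None
```

The red gauge stands flush in the gap between the yellow blocks, the clamp lever is thrown fully up the slope (about 0.99 rad) with the tray closed on the blade, and the job was handed in at about 24 s of the 54 s allowed.

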